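# Close the drive in its flip holder and turn it over

## Task

Two hinged flip holders stand open on the counter; one has a flat computer drive lying in its tray. Close that holder's cover over the drive, then turn the whole closed holder over about its hinge until it lies flat on the other side, upside down with the drive still shut inside. Leave the empty holder as it is.

Things in the scene. Friction and masses are not known exactly. Their poses are not given: they have to be found in the camera images.
- tray_handle (a point): Middle of the loaded holder's tray handle: level steel bar, 10 mm round, 46 mm clear between legs, 39 mm clear to the leaf. x along bar and hinge pin, y from pin to bar, z up (tray upright). The pin lies 150 mm along -y, 50 mm above the counter. The tray (136x96x18 mm) starts flat and swings half a turn over the pin, stop to stop; the shut cover comes along, held by its stiff hinge.
- cover_handle (a point): Middle of the same kind of bar on the loaded holder's cover (flat frame 136x96x6 mm). x along bar and pin, y from pin to bar, z up when shut, down when wide open. Same pin, 150 mm along -y. Starts open, 0 to 35 deg above flat, opposite the tray; shut at its stop, its bar is 72 mm along +x from the tray's bar. Both hinges are stiff (about 2 N at the bar plus weight): a leaf stays where it is left.
- drive (a point): Centre of the drive, a dark flat metal slab 100x70x10 mm, 90 g, lying loose in the loaded holder's tray pocket (106x76 mm, 12 mm deep), 92 mm from the tray's bar towards the pin. z points up through its top at the start.
- spare_cover_handle (a point): Middle of the cover's bar on the second holder, alike but empty. The two holders (fixed to the counter, aluminium leaves on a grey base 190x250 mm) swap places from start to start.
There are look-alikes about, which are no part of the job. Of the things like the part that bears drive, leave any that is pink; of the rest the larger one is meant.

How it is judged:
By the outcome, as a careful person would: the job done as asked, in the order asked, and still so for the second after the job is handed in, with the robot touching nothing.
It also fails if it takes over 61 s, if anything falls off the work surface, if the arm or the gripper's body presses on something with over 40 N, if the wrist force passes 120 N, or if a joint passes its speed limit or range.

## Robot

A 6-joint arm with a two-finger parallel gripper is mounted at the origin on the work surface. World frame = base frame: x ahead of the robot, y to its left, z up, the work surface at z = 0. Lengths are in m, angles in degrees, forces in N, time in s.
With the tool pointing down it reaches from about 0.25 to 0.725 m from the base axis. Payload 9.7 kg.
Tool frame: the origin (TCP) lies at the very end of the fingers, on their centre line; the grasp point (between the pads) lies 19 mm behind it; z points along the fingers, y is the line along which they close (so a half turn about z gives the same grasp; the last joint's range is limited). The gripper opens to 85 mm and grips with 20 to 120 N. Pads are 22 mm wide; open, the fingers measure 114 mm over their backs; the gripper's body (76 mm by 85 mm) begins 54 mm behind the grasp point. The pads swing forward as they close: fully open they stand 13 mm farther back than shut.
Start: joints at [-67.666, 4.979, 10.078, 95.1, 0, 90], TCP at [0.209, -0.509, 0.231] pointing down, gripper open.
Joint ranges: [-179.16, 179.16], [-48.56, 103.87], [-65.8, 70.77], [-126.05, 130.52], [-82.76, 87.17], [-180, 180]. Speed limits (degrees/s): [127.2, 127.2, 147.25, 180, 180, 180].

## Interface

Orientations are given as [roll, pitch, yaw] about the fixed x, y, z axes, in that order (R = Rz(yaw) Ry(pitch) Rx(roll)).
In Python, from workcell import telemetry, optics, workorder gives the robot as it stands.
- The arm moves only by the shell command python3 -m handwheel 'ROWS' [FORCE]. ROWS is JSON, a list of rows, each an object of numbers: "tx", "ty", "tz": the shift along the tool's x, y, z in m; "ax", "ay", "az": the turn, a rotation vector about the tool's x, y, z in degrees; "jaw": the gripper command: -1 is shut, 1 is fully open, values between are in proportion. A call has exactly 10 rows; each row shifts and turns the commanded pose from where the row before left it, along the tool's axes as they then stand; what a row does not reach is not made up. A row lasts 1/8 s, in which the tool goes at most 62.5 mm and 10.7 degrees, less where a joint would pass 70% of its speed; a pose out of reach is approached as far as the arm can. A call is refused whole if a number of a shift passes 0.0625 or a number of a turn 10.7, either way. A call with a gripper value outside its range is refused whole. The fingers move at their own pace and stop on an object; FORCE is the grip in N (left out, the last holds). Time passes only in rows, so rows that do not move let the fingers close, or fill a call up. It gives the time, the measured TCP pose, the force, the opening and the grip force at its end, in the units of the state.
- telemetry.get_obs(): the state, without advancing time (a new reading comes with each control period).
- optics.camera(name): name is "scene" or "side" or "wrist"; returns a dict with "color" (480x640x3 uint8, red, green, blue), "K" (3x3 intrinsics, pixels), "k1" (the pictures are not rectified: a ray, as slopes to the right and down, at radius r is drawn at 1 + k1 r^2 times it, then the intrinsics apply), "extrinsics" (4x4, takes a point from camera to world coordinates); the wrist camera has in their place "mount" (4x4, takes a point from camera to tool coordinates, whose origin is the TCP and whose axes are the flange's). Camera axes: x right, y down, z forward; pixel columns grow to the right and rows downward; lengths in m; the calibration is good to about 2 mm. A picture is of the moment at which its call begins: read the wrist's pose just before it. There is no depth.
- workorder.job_done(): hands the job in; it is judged then, once.
The state is a dict: "time": time; "q": joint angles; "qd": joint speeds; "joint_efforts": joint torques, N m; "ee_pos": TCP position; "tcp_rot": TCP orientation; "wrist_force": force on the tool from outside, world axes, zero at the start; "torque": the same for the moment, N m; "opening": finger opening in m; "grasp_force": force on a finger pad.
Only numpy, scipy, OpenCV 4.12 (cv2) and the standard library are available. Lean on these libraries where they do the work, as an engineer would, in place of code of your own. Each camera call takes 0.05 s, during which the arm holds its last target. There are 200 camera calls.

## Working session

There is one attempt and no reset: what is moved stays moved. The work goes in short steps, Python scripts to look and compute and a shell command to move; the robot and the scene stay as the last step left them, time stands still between calls to the robot, and variables do not carry over. Pictures are saved under pics/ and viewed, at most 10 in all, crops included, and the job is handed in when it is done.

```bash
mkdir -p pics; ls
python3 - <<'E'
from workcell import telemetry, optics
import cv2,numpy as np
print(telemetry.get_obs())
for n in ("scene","side"):
    c=optics.camera(n); cv2.imwrite(f"pics/{n}0.png",c["color"][:,:,::-1]); print(n,c["K"],c["k1"],c["extrinsics"])
c=optics.camera("wrist"); cv2.imwrite("pics/w0.png",c["color"][:,:,::-1]); print(c["K"],c["k1"],c["mount"])
E
```

```text
pics
{'time': 0.0, 'q': array([-6.76660822e+01,  5.01183340e+00,  1.00349228e+01,  9.51015686e+01,
        1.47806130e-03,  9.00008001e+01]), 'qd': array([ 0.06568016, -0.05168952, -0.00702728, -0.12684632,  0.00284885,
        0.20654356]), 'joint_efforts': array([-3.94074877e-04, -5.20390606e+01,  4.64804149e+01,  1.61366706e-02,
        7.31939599e-05, -2.47799989e-05]), 'ee_pos': array([ 0.20891741, -0.50851625,  0.23058025]), 'tcp_rot': array([-1.79921521e+02, -1.47696402e-03,  2.23331157e+01]), 'wrist_force': array([-0.73406647, -0.1405308 ,  1.19070529]), 'torque': array([ 0.03379055,  0.00259575, -0.00251342]), 'grasp_force': 0.0, 'opening': 0.08514508547076258}
scene [[547.03421994   0.         327.3187283 ]
 [  0.         547.03421994 243.45211866]
 [  0.           0.           1.        ]] -0.16857862274784838 [[ 0.83849249  0.39638039 -0.37391566  1.03300158]
 [ 0.54471769 -0.62809431  0.55567992 -0.95124742]
 [-0.01459368 -0.66961192 -0.74256777  1.20851812]
 [ 0.          0.          0.          1.        ]]
side [[535.74804307   0.         332.1107582 ]
 [  0.         535.74804307 242.87608458]
 [  0.           0.           1.        ]] 0.05072585798470264 [[-0.9939769  -0.07718612  0.07779608  0.32166419]
 [-0.1092922   0.75045585 -0.65182148  0.93346345]
 [-0.00807095 -0.65639799 -0.75437162  1.23566965]
 [ 0.          0.          0.          1.        ]]
[[352.9295703    0.         318.11753802]
 [  0.         352.9295703  236.61162994]
 [  0.           0.           1.        ]] -0.012320362205995437 [[-1.05654152e-03 -9.55778592e-01 -2.94085305e-01  7.36535354e-02]
 [ 9.99999416e-01 -9.43189927e-04 -5.27262536e-04 -1.45142569e-03]
 [ 2.26567947e-04 -2.94085691e-01  9.55779031e-01 -1.42511029e-01]
 [ 0.00000000e+00  0.00000000e+00  0.00000000e+00  1.00000000e+00]]
```

View pics/scene0.png

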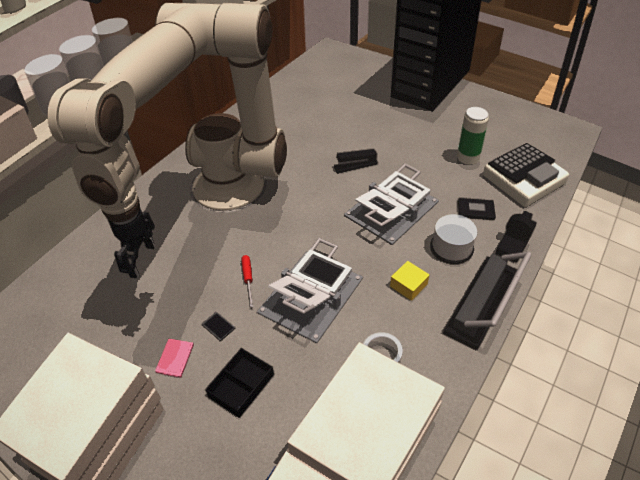

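View pics/side0.png

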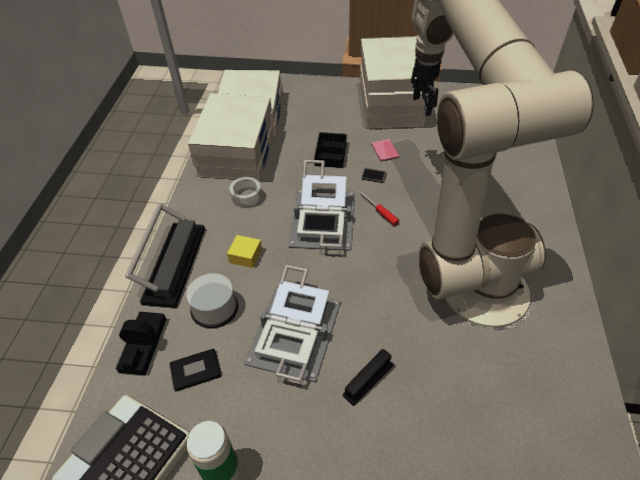

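The scene view shows two holders. The one at scene (310,285) / side (322,210) has a dark slab in its pocket. The one at scene (392,203) / side (293,325) looks empty. I'll check with an enlarged crop.

Run:
```python
import cv2,numpy as np
s=cv2.imread("pics/scene0.png");d=cv2.imread("pics/side0.png")
a=cv2.resize(s[225:345,245:375],(400,369),interpolation=cv2.INTER_CUBIC)
b=cv2.resize(d[150:260,280:365],(400,518),interpolation=cv2.INTER_CUBIC)
o=np.zeros((600,800,3),np.uint8);o[:369,:400]=a;o[:518,400:]=b
e=cv2.resize(s[160:245,335:445],(299,231));o[369:600,:299]=e
cv2.imwrite("pics/crop.png",o)
```

```text
(no output)
```

View pics/crop.png

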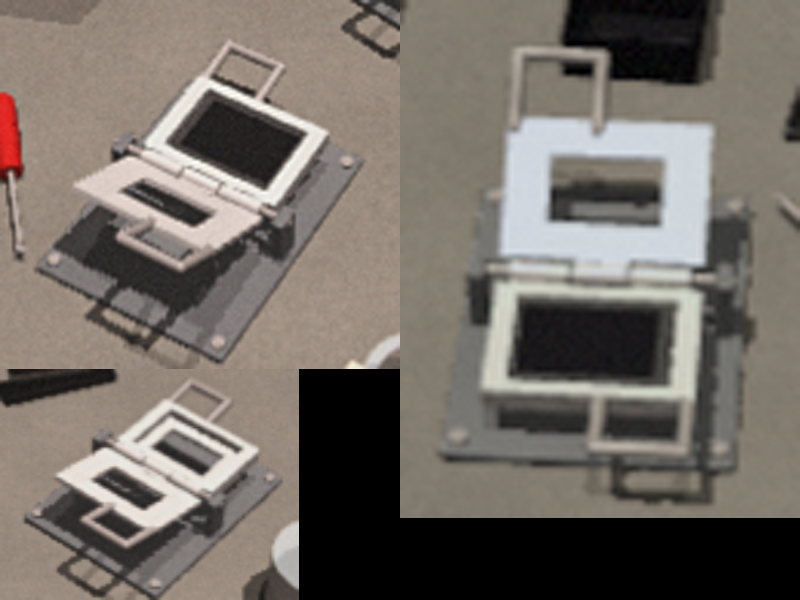

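The crop confirms it: the holder at scene (310,285) has the dark drive in its tray, which lies towards +y. Its cover is raised towards -y. The other holder's pocket is empty, so I leave that one alone. Next I fit the loaded holder's pose.

```bash
cat > h.py <<'E'
import numpy as np,cv2
from scipy.optimize import least_squares
from scipy.spatial.transform import Rotation as R
from workcell import telemetry, optics
def proj(c,X,E=None):
    E=np.array(c["extrinsics"]) if E is None else E
    p=(np.asarray(X)-E[:3,3])@E[:3,:3]; s=p[:,:2]/p[:,2:]; r=(s**2).sum(1,keepdims=True)
    s=s*(1+c["k1"]*r); K=np.array(c["K"]); return s@K[:2,:2].T+K[:2,2]
def wristE(c,o):
    T=np.eye(4);T[:3,:3]=R.from_euler("xyz",o["tcp_rot"],degrees=True).as_matrix();T[:3,3]=o["ee_pos"];return T@np.array(c["mount"])
# pin frame -> world ; params px,py,yaw(deg); leaf angle a from tray-flat (0) to 180
def leaf(p,pts,a):
    a=np.radians(a);pts=np.asarray(pts,float)
    L=np.c_[pts[:,0],pts[:,1]*np.cos(a)-pts[:,2]*np.sin(a),pts[:,1]*np.sin(a)+pts[:,2]*np.cos(a)]
    return L@R.from_euler("z",p[2],degrees=True).as_matrix().T+[p[0],p[1],.05]
E
python3 - <<'E'
from h import *
sc=optics.camera("scene");sd=optics.camera("side")
obs=[(sc,[(319.4,238.7),(337,247.1)],[(305.1,312.2),(283,302.1)]),(sd,[(341.2,245.6),(320.8,244.7)],[(304.6,160.6),(323.6,160.6)])]
b=.028
def f(p,full=False):
    T=leaf(p,[[-.036-b,.15,0],[-.036+b,.15,0]],0); C=leaf(p,[[.036+b,.15,0],[.036-b,.15,0]],p[3])
    return np.concatenate([(proj(c,np.r_[T,C])-np.array(t+k)).ravel() for c,t,k in obs])
r=least_squares(f,[.4,-.1,0,150]);print(r.x,r.fun.round(1))
p=r.x
print("tray bar",leaf(p,[[-.036,.15,0]],0),"cover bar",leaf(p,[[.036,.15,0]],p[3]))
E
```

```text
[  0.49053868  -0.23089285   2.3085912  149.31659023] [-0.4  0.6 -1.2 -0.6 -1.7 -0.6  1.  -0.  -1.4 -0.2 -0.1 -0.2  0.1  0.4
 -1.2  1.1]
tray bar [[ 0.44852565 -0.08246473  0.05      ]] cover bar [[ 0.53170579 -0.35833802  0.12654409]]
```

```bash
python3 -m handwheel '[{"az":10,"jaw":-0.1},{"az":10,"jaw":-0.1},{"tx":0.047,"ty":-0.0196,"jaw":-0.1},{"tx":0.047,"ty":-0.0196,"jaw":-0.1},{"tx":0.047,"ty":-0.0196,"jaw":-0.1},{"tx":0.047,"ty":-0.0196,"jaw":-0.1},{"tx":0.047,"ty":-0.0196,"jaw":-0.1},{"tx":0.047,"ty":-0.0196,"jaw":-0.1},{"tx":0.047,"ty":-0.0196,"jaw":-0.1},{"jaw":-0.1}]' 30
python3 - <<'E'
from h import *
o=telemetry.get_obs();c=optics.camera("wrist");E=wristE(c,o)
p=[.49054,-.23089,2.309]
q=proj(c,leaf(p,[[.064,.15,0],[.008,.15,0]],149.3),E);print(q,o["ee_pos"],o["tcp_rot"])
im=np.ascontiguousarray(c["color"][:,:,::-1])
for u in q: cv2.drawMarker(im,tuple(int(round(v)) for v in u),(0,0,255),cv2.MARKER_CROSS,9,1)
cv2.imwrite("pics/w1.png",im)
E
```

```text
[[ 305.66603699 -585.38390116]
 [ 266.5428265  -425.70570724]] [ 0.20895224 -0.50863906  0.23093086] [-1.79959718e+02  7.69886116e-04  2.23331386e+01]$[0]: bad value
```

View pics/w1.png

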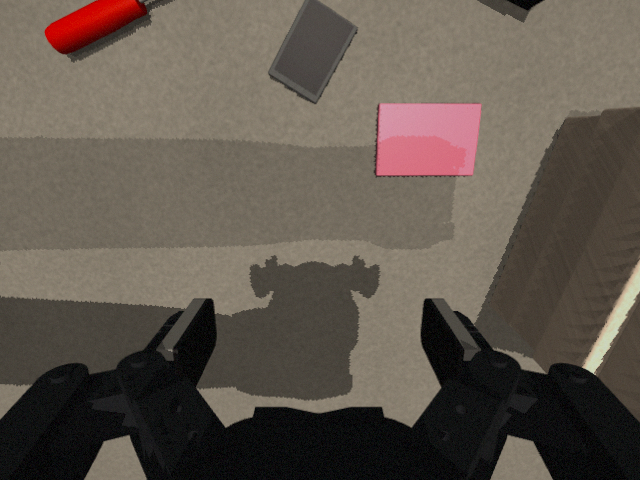

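The call was refused, so the arm is still at its start: the picture shows only the fingers over the counter. Perhaps every row needs all its keys.

```bash
python3 -m handwheel '[{"tx":0,"ty":0,"tz":0,"ax":0,"ay":0,"az":10,"jaw":-0.1},{"tx":0,"ty":0,"tz":0,"ax":0,"ay":0,"az":10,"jaw":-0.1},{"tx":0.047,"ty":-0.0196,"tz":0,"ax":0,"ay":0,"az":0,"jaw":-0.1},{"tx":0.047,"ty":-0.0196,"tz":0,"ax":0,"ay":0,"az":0,"jaw":-0.1},{"tx":0.047,"ty":-0.0196,"tz":0,"ax":0,"ay":0,"az":0,"jaw":-0.1},{"tx":0.047,"ty":-0.0196,"tz":0,"ax":0,"ay":0,"az":0,"jaw":-0.1},{"tx":0.047,"ty":-0.0196,"tz":0,"ax":0,"ay":0,"az":0,"jaw":-0.1},{"tx":0.047,"ty":-0.0196,"tz":0,"ax":0,"ay":0,"az":0,"jaw":-0.1},{"tx":0.047,"ty":-0.0196,"tz":0,"ax":0,"ay":0,"az":0,"jaw":-0.1},{"tx":0,"ty":0,"tz":0,"ax":0,"ay":0,"az":0,"jaw":-0.1}]' 30
cat > look.py <<'E'
from h import *
import sys
o=telemetry.get_obs();c=optics.camera("wrist");E=wristE(c,o)
p=[.49054,-.23089,2.309]; s=float(sys.argv[2]); a=float(sys.argv[3])
q=proj(c,leaf(p,[[s+.028,.15,0],[s-.028,.15,0]],a),E);print(q.round(1).tolist(),o["ee_pos"].round(4),o["tcp_rot"].round(2))
im=np.ascontiguousarray(c["color"][:,:,::-1])
for u in q: cv2.drawMarker(im,tuple(int(round(v)) for v in u),(0,0,255),cv2.MARKER_CROSS,9,1)
cv2.imwrite(sys.argv[1],im)
E
python3 look.py pics/w2.png 0.036 149.3
```

```text
time: 1.55
ee_pos: [0.5347, -0.3563, 0.2299]
tcp_rot: [-179.9, 0.1, 2.6]
wrist_force: [0.0, -0.9, 0.2]
opening: 0.0385
grasp_force: 0.0
[[322.5, 199.4], [322.0, 272.8]] [ 0.5347 -0.3563  0.2299] [-1.7993e+02  5.0000e-02  2.5500e+00]
```

View pics/w2.png

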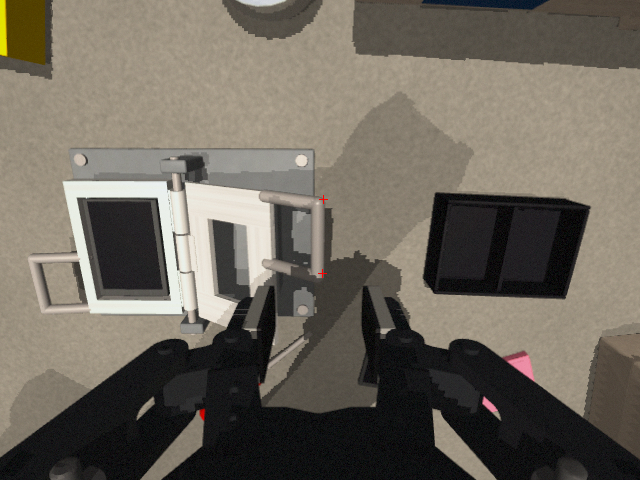

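The wrist view shows the bar corners at about (320,203) and (319,274), some 3 px from the prediction, and the tray bar at (35,257)-(44,311). I'll add these to the fit.

Run:
```python
from h import *
sc=optics.camera("scene");sd=optics.camera("side");w=optics.camera("wrist");o=telemetry.get_obs();E=wristE(w,o)
obs=[(sc,None,[(319.4,238.7),(337,247.1)],[(305.1,312.2),(283,302.1)]),(sd,None,[(341.2,245.6),(320.8,244.7)],[(304.6,160.6),(323.6,160.6)]),(w,E,[(44,310),(35,257)],[(319.5,203),(318.5,273.5)])]
b=.028
def f(p):
    T=leaf(p,[[-.036-b,.15,0],[-.036+b,.15,0]],0); C=leaf(p,[[.036+b,.15,0],[.036-b,.15,0]],p[3])
    return np.concatenate([(proj(c,np.r_[T,C],e)-np.array(t+k)).ravel() for c,e,t,k in obs])
r=least_squares(f,[.49,-.23,2,150],loss="soft_l1");p=r.x;print(p,f(p).round(1))
C=leaf(p,[[.036,.15,0]],p[3])[0];T=leaf(p,[[-.036,.15,0]],0)[0];print("cover",C,"tray",T)
Rt=R.from_euler("xyz",o["tcp_rot"],degrees=True)
print("shift to cover grasp",Rt.inv().apply(C-[0,0,.019]-o["ee_pos"]))
a=np.radians(np.r_[p[3],np.arange(142,-1,-8),0]);y=.15*np.cos(a);z=.15*np.sin(a)
print("cover arc (ty,tz) mm",np.c_[-np.diff(y),-np.diff(z)].__mul__(1000).round(0).tolist())
a=np.radians(np.arange(0,181,9));print("tray arc",np.c_[-np.diff(.15*np.cos(a)),-np.diff(.15*np.sin(a))].__mul__(1000).round(1).tolist())
```

```text
[  0.4861493   -0.22978769   1.84350169 150.06710023] [-1.  -0.2 -1.9 -1.3 -3.6 -1.  -0.7 -0.6 -0.4  0.3  0.9  0.2  1.9  0.8
  0.5  1.6  2.9 -2.4 -0.6 -0.3 -0.2 -1.6  0.2  0.2]
cover [ 0.52631245 -0.35855386  0.12484782] tray [ 0.44534249 -0.08102343  0.05      ]
shift to cover grasp [-0.00506694 -0.00038872  0.12562126]
cover arc (ty,tz) mm [[-12.0, -18.0], [-14.0, -16.0], [-16.0, -13.0], [-18.0, -11.0], [-19.0, -9.0], [-20.0, -6.0], [-21.0, -3.0], [-21.0, -0.0], [-21.0, 3.0], [-20.0, 6.0], [-19.0, 9.0], [-18.0, 11.0], [-16.0, 13.0], [-14.0, 16.0], [-12.0, 17.0], [-9.0, 19.0], [-6.0, 20.0], [-4.0, 21.0], [-1.0, 16.0]]
tray arc [[1.8, -23.5], [5.5, -22.9], [9.0, -21.7], [12.3, -20.1], [15.3, -17.9], [17.9, -15.3], [20.1, -12.3], [21.7, -9.0], [22.9, -5.5], [23.5, -1.8], [23.5, 1.8], [22.9, 5.5], [21.7, 9.0], [20.1, 12.3], [17.9, 15.3], [15.3, 17.9], [12.3, 20.1], [9.0, 21.7], [5.5, 22.9], [1.8, 23.5]]
```

```bash
python3 -m handwheel '[{"tx":-0.003,"ty":0,"tz":0.02,"ax":0,"ay":0,"az":0,"jaw":-0.4},{"tx":0,"ty":0,"tz":0.02,"ax":0,"ay":0,"az":0,"jaw":-0.4},{"tx":0,"ty":0,"tz":0.02,"ax":0,"ay":0,"az":0,"jaw":-0.4},{"tx":0,"ty":0,"tz":0.02,"ax":0,"ay":0,"az":0,"jaw":-0.4},{"tx":0,"ty":0,"tz":0.02,"ax":0,"ay":0,"az":0,"jaw":-0.4},{"tx":0,"ty":0,"tz":0.02,"ax":0,"ay":0,"az":0,"jaw":-0.4},{"tx":0,"ty":0,"tz":0.005,"ax":0,"ay":0,"az":0,"jaw":-1},{"tx":0,"ty":0,"tz":0,"ax":0,"ay":0,"az":0,"jaw":-1},{"tx":0,"ty":0,"tz":0,"ax":0,"ay":0,"az":0,"jaw":-1},{"tx":0,"ty":0,"tz":0,"ax":0,"ay":0,"az":0,"jaw":-1}]' 30
```

```text
time: 3.0
ee_pos: [0.5273, -0.3569, 0.105]
tcp_rot: [-179.7, 0.2, 2.3]
wrist_force: [-2.0, 9.3, -8.4]
opening: 0.0089
grasp_force: 29.1
```

Gripped. Now the first half of the cover's arc.

```bash
python3 -m handwheel '[{"tx":0,"ty":-0.012,"tz":-0.018,"ax":0,"ay":0,"az":0,"jaw":-1},{"tx":0,"ty":-0.014,"tz":-0.016,"ax":0,"ay":0,"az":0,"jaw":-1},{"tx":0,"ty":-0.016,"tz":-0.013,"ax":0,"ay":0,"az":0,"jaw":-1},{"tx":0,"ty":-0.018,"tz":-0.011,"ax":0,"ay":0,"az":0,"jaw":-1},{"tx":0,"ty":-0.019,"tz":-0.009,"ax":0,"ay":0,"az":0,"jaw":-1},{"tx":0,"ty":-0.020,"tz":-0.006,"ax":0,"ay":0,"az":0,"jaw":-1},{"tx":0,"ty":-0.021,"tz":-0.003,"ax":0,"ay":0,"az":0,"jaw":-1},{"tx":0,"ty":-0.021,"tz":0,"ax":0,"ay":0,"az":0,"jaw":-1},{"tx":0,"ty":0,"tz":0,"ax":0,"ay":0,"az":0,"jaw":-1},{"tx":0,"ty":0,"tz":0,"ax":0,"ay":0,"az":0,"jaw":-1}]'
```

```text
time: 4.25
ee_pos: [0.5223, -0.2171, 0.1849]
tcp_rot: [179.9, -0.0, 2.3]
wrist_force: [-8.0, 1.6, 3.7]
opening: 0.0087
grasp_force: 30.0
```

```bash
python3 -m handwheel '[{"tx":0,"ty":-0.021,"tz":0.003,"ax":0,"ay":0,"az":0,"jaw":-1},{"tx":0,"ty":-0.020,"tz":0.006,"ax":0,"ay":0,"az":0,"jaw":-1},{"tx":0,"ty":-0.019,"tz":0.009,"ax":0,"ay":0,"az":0,"jaw":-1},{"tx":0,"ty":-0.018,"tz":0.011,"ax":0,"ay":0,"az":0,"jaw":-1},{"tx":0,"ty":-0.016,"tz":0.013,"ax":0,"ay":0,"az":0,"jaw":-1},{"tx":0,"ty":-0.014,"tz":0.016,"ax":0,"ay":0,"az":0,"jaw":-1},{"tx":0,"ty":-0.012,"tz":0.017,"ax":0,"ay":0,"az":0,"jaw":-1},{"tx":0,"ty":-0.009,"tz":0.019,"ax":0,"ay":0,"az":0,"jaw":-1},{"tx":0,"ty":-0.006,"tz":0.020,"ax":0,"ay":0,"az":0,"jaw":-1},{"tx":0,"ty":0,"tz":0,"ax":0,"ay":0,"az":0,"jaw":-1}]'
```

```text
time: 5.5
ee_pos: [0.518, -0.0814, 0.0687]
tcp_rot: [-179.9, -0.1, 2.4]
wrist_force: [-2.1, 5.4, 1.1]
opening: 0.0088
grasp_force: 31.2
```

```bash
python3 -m handwheel '[{"tx":0,"ty":-0.003,"tz":0.012,"ax":0,"ay":0,"az":0,"jaw":-1},{"tx":0,"ty":-0.001,"tz":0.012,"ax":0,"ay":0,"az":0,"jaw":-1},{"tx":0,"ty":0,"tz":0.010,"ax":0,"ay":0,"az":0,"jaw":-1},{"tx":0,"ty":0,"tz":0.003,"ax":0,"ay":0,"az":0,"jaw":-1},{"tx":0,"ty":0,"tz":0.001,"ax":0,"ay":0,"az":0,"jaw":-1},{"tx":0,"ty":0,"tz":0.001,"ax":0,"ay":0,"az":0,"jaw":-1},{"tx":0,"ty":0,"tz":0,"ax":0,"ay":0,"az":0,"jaw":-1},{"tx":0,"ty":0,"tz":0,"ax":0,"ay":0,"az":0,"jaw":-1},{"tx":0,"ty":0,"tz":0,"ax":0,"ay":0,"az":0,"jaw":-1},{"tx":0,"ty":0,"tz":0,"ax":0,"ay":0,"az":0,"jaw":-1}]'
```

```text
time: 6.75
ee_pos: [0.518, -0.0772, 0.0314]
tcp_rot: [-179.9, -0.1, 2.4]
wrist_force: [-6.3, 9.2, 7.7]
opening: 0.0086
grasp_force: 32.7
```

```bash
python3 -m handwheel '[{"tx":0,"ty":0,"tz":0.001,"ax":0,"ay":0,"az":0,"jaw":-1},{"tx":0,"ty":0,"tz":0.001,"ax":0,"ay":0,"az":0,"jaw":-1},{"tx":0,"ty":0,"tz":0,"ax":0,"ay":0,"az":0,"jaw":-1},{"tx":0,"ty":0,"tz":0,"ax":0,"ay":0,"az":0,"jaw":-1},{"tx":0,"ty":0,"tz":0,"ax":0,"ay":0,"az":0,"jaw":-1},{"tx":0,"ty":0,"tz":0,"ax":0,"ay":0,"az":0,"jaw":-1},{"tx":0,"ty":0,"tz":0,"ax":0,"ay":0,"az":0,"jaw":-1},{"tx":0,"ty":0,"tz":0,"ax":0,"ay":0,"az":0,"jaw":-1},{"tx":0,"ty":0,"tz":0,"ax":0,"ay":0,"az":0,"jaw":-1},{"tx":0,"ty":0,"tz":0,"ax":0,"ay":0,"az":0,"jaw":-1}]'
```

```text
time: 8.0
ee_pos: [0.5183, -0.0772, 0.0307]
tcp_rot: [-179.9, -0.2, 2.4]
wrist_force: [-9.4, 9.9, 17.0]
opening: 0.0084
grasp_force: 33.8
```

It's on its stop: the force rises and z stays put. Release, lift and shift over to the tray bar.

```bash
python3 -m handwheel '[{"tx":0,"ty":0,"tz":-0.002,"ax":0,"ay":0,"az":0,"jaw":-0.4},{"tx":0,"ty":0,"tz":0,"ax":0,"ay":0,"az":0,"jaw":-0.4},{"tx":0,"ty":0,"tz":0,"ax":0,"ay":0,"az":0,"jaw":-0.4},{"tx":0,"ty":0,"tz":-0.03,"ax":0,"ay":0,"az":0,"jaw":-0.4},{"tx":0,"ty":0,"tz":-0.04,"ax":0,"ay":0,"az":0,"jaw":-0.4},{"tx":0,"ty":0,"tz":-0.04,"ax":0,"ay":0,"az":0,"jaw":-0.4},{"tx":-0.036,"ty":0,"tz":0,"ax":0,"ay":0,"az":0,"jaw":-0.4},{"tx":-0.036,"ty":0,"tz":0,"ax":0,"ay":0,"az":0,"jaw":-0.4},{"tx":0,"ty":0,"tz":0,"ax":0,"ay":0,"az":0,"jaw":-0.4},{"tx":0,"ty":0,"tz":0,"ax":0,"ay":0,"az":0,"jaw":-0.4}]'
sed -i 's/p=\[.*2.309\]/p=[.4862,-.2298,1.84]/' look.py; python3 look.py pics/w3.png -0.036 0
```

```text
time: 9.25
ee_pos: [0.4463, -0.0817, 0.1394]
tcp_rot: [180.0, -0.1, 2.3]
wrist_force: [-0.1, -0.0, 0.1]
opening: 0.0258
grasp_force: 0.0
[[318.9, 200.5], [318.3, 277.9]] [ 0.4463 -0.0817  0.1394] [ 1.7999e+02 -5.0000e-02  2.3100e+00]
```

View pics/w3.png

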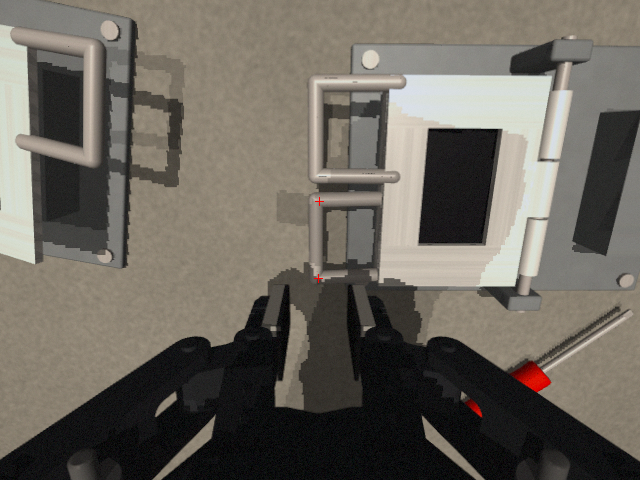

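The bar-corner spacing shows the cover bar (315,80)-(315,177) about 5 cm above the tray bar, so the release dragged the cover up. I'll press it down with shut fingers, which can't lift it again.

```bash
python3 -m handwheel '[{"tx":0.036,"ty":0,"tz":0,"ax":0,"ay":0,"az":0,"jaw":-1},{"tx":0.036,"ty":0.004,"tz":0,"ax":0,"ay":0,"az":0,"jaw":-1},{"tx":0,"ty":0,"tz":0.020,"ax":0,"ay":0,"az":0,"jaw":-1},{"tx":0,"ty":0,"tz":0.016,"ax":0,"ay":0,"az":0,"jaw":-1},{"tx":0,"ty":-0.001,"tz":0.016,"ax":0,"ay":0,"az":0,"jaw":-1},{"tx":0,"ty":-0.001,"tz":0.016,"ax":0,"ay":0,"az":0,"jaw":-1},{"tx":0,"ty":-0.002,"tz":0.012,"ax":0,"ay":0,"az":0,"jaw":-1},{"tx":0,"ty":0,"tz":0.006,"ax":0,"ay":0,"az":0,"jaw":-1},{"tx":0,"ty":0,"tz":0.002,"ax":0,"ay":0,"az":0,"jaw":-1},{"tx":0,"ty":0,"tz":0,"ax":0,"ay":0,"az":0,"jaw":-1}]'
```

```text
time: 10.55
ee_pos: [0.5178, -0.0784, 0.0538]
tcp_rot: [-180.0, -0.1, 2.3]
wrist_force: [-9.9, 2.4, 19.4]
opening: 0.0003
grasp_force: 9.6
```

```bash
python3 -m handwheel '[{"tx":0,"ty":0,"tz":-0.004,"ax":0,"ay":0,"az":0,"jaw":-1},{"tx":0,"ty":0,"tz":-0.01,"ax":0,"ay":0,"az":0,"jaw":-1},{"tx":0,"ty":0,"tz":-0.02,"ax":0,"ay":0,"az":0,"jaw":-1},{"tx":0,"ty":0,"tz":-0.025,"ax":0,"ay":0,"az":0,"jaw":-0.4},{"tx":0,"ty":0,"tz":-0.025,"ax":0,"ay":0,"az":0,"jaw":-0.4},{"tx":-0.036,"ty":0,"tz":0,"ax":0,"ay":0,"az":0,"jaw":-0.4},{"tx":-0.036,"ty":0,"tz":0,"ax":0,"ay":0,"az":0,"jaw":-0.4},{"tx":0,"ty":0,"tz":0,"ax":0,"ay":0,"az":0,"jaw":-0.4},{"tx":0,"ty":0,"tz":0,"ax":0,"ay":0,"az":0,"jaw":-0.4},{"tx":0,"ty":0,"tz":0,"ax":0,"ay":0,"az":0,"jaw":-0.4}]'
python3 look.py pics/w4.png -0.036 0
```

```text
time: 11.8
ee_pos: [0.4465, -0.0815, 0.1353]
tcp_rot: [180.0, -0.0, 2.3]
wrist_force: [0.3, -0.1, -0.0]
opening: 0.0256
grasp_force: 0.0
[[319.2, 201.9], [318.5, 280.4]] [ 0.4465 -0.0815  0.1353] [ 1.80e+02 -1.00e-02  2.34e+00]
```

View pics/w4.png

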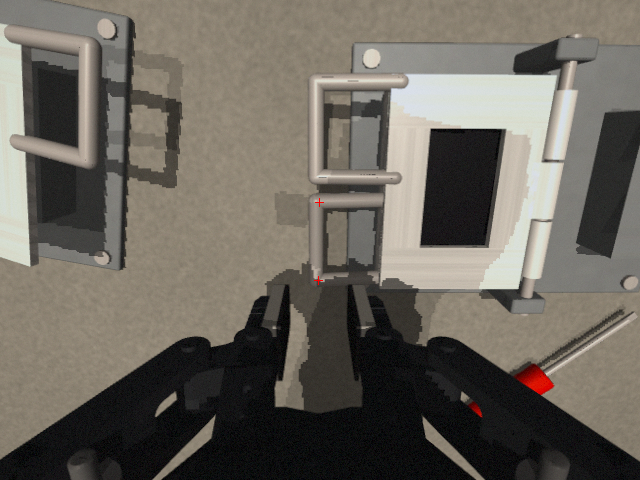

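Run:
```python
from h import *
o=telemetry.get_obs();c=optics.camera("wrist");E=wristE(c,o);p=[.4862,-.2298,1.84]
for a in (0,3,6,10,20): print(a,proj(c,leaf(p,[[.064,.15,0],[.008,.15,0]],a),E).round().tolist())
```

```text
0 [[320.0, 83.0], [319.0, 177.0]]
3 [[321.0, 81.0], [320.0, 179.0]]
6 [[322.0, 80.0], [321.0, 181.0]]
10 [[325.0, 77.0], [324.0, 183.0]]
20 [[341.0, 69.0], [338.0, 191.0]]
```

The measured corners (316,80)/(316,177) match angle 0 (320,83)/(319,177), so the cover is shut; the apparent lift was perspective. Now I grip the tray bar.

```bash
python3 -m handwheel '[{"tx":0,"ty":-0.001,"tz":0.02,"ax":0,"ay":0,"az":0,"jaw":-0.4},{"tx":0,"ty":0,"tz":0.02,"ax":0,"ay":0,"az":0,"jaw":-0.4},{"tx":0,"ty":0,"tz":0.02,"ax":0,"ay":0,"az":0,"jaw":-0.4},{"tx":0,"ty":0,"tz":0.02,"ax":0,"ay":0,"az":0,"jaw":-0.4},{"tx":0,"ty":0,"tz":0.02,"ax":0,"ay":0,"az":0,"jaw":-0.4},{"tx":0,"ty":0,"tz":0.004,"ax":0,"ay":0,"az":0,"jaw":-0.4},{"tx":0,"ty":0,"tz":0,"ax":0,"ay":0,"az":0,"jaw":-1},{"tx":0,"ty":0,"tz":0,"ax":0,"ay":0,"az":0,"jaw":-1},{"tx":0,"ty":0,"tz":0,"ax":0,"ay":0,"az":0,"jaw":-1},{"tx":0,"ty":0,"tz":0,"ax":0,"ay":0,"az":0,"jaw":-1}]' 50
```

```text
time: 13.15
ee_pos: [0.4458, -0.0799, 0.0317]
tcp_rot: [-179.9, -0.0, 2.4]
wrist_force: [-0.7, 4.4, -3.2]
opening: 0.0082
grasp_force: 48.6
```

```bash
python3 -m handwheel '[{"tx":0,"ty":0.0005,"tz":-0.012,"ax":0,"ay":0,"az":0,"jaw":-1},{"tx":0,"ty":0.0015,"tz":-0.012,"ax":0,"ay":0,"az":0,"jaw":-1},{"tx":0,"ty":0.0025,"tz":-0.0115,"ax":0,"ay":0,"az":0,"jaw":-1},{"tx":0,"ty":0.003,"tz":-0.0115,"ax":0,"ay":0,"az":0,"jaw":-1},{"tx":0,"ty":0.004,"tz":-0.011,"ax":0,"ay":0,"az":0,"jaw":-1},{"tx":0,"ty":0.005,"tz":-0.0105,"ax":0,"ay":0,"az":0,"jaw":-1},{"tx":0,"ty":0.006,"tz":-0.010,"ax":0,"ay":0,"az":0,"jaw":-1},{"tx":0,"ty":0.0065,"tz":-0.010,"ax":0,"ay":0,"az":0,"jaw":-1},{"tx":0,"ty":0,"tz":0,"ax":0,"ay":0,"az":0,"jaw":-1},{"tx":0,"ty":0,"tz":0,"ax":0,"ay":0,"az":0,"jaw":-1}]'
```

```text
time: 14.4
ee_pos: [0.447, -0.1081, 0.1216]
tcp_rot: [-179.8, -0.1, 2.4]
wrist_force: [-3.4, 12.0, 7.1]
opening: 0.0078
grasp_force: 49.6
```

```bash
python3 -m handwheel '[{"tx":0,"ty":0.017,"tz":-0.017,"ax":0,"ay":0,"az":0,"jaw":-1},{"tx":0,"ty":0.018,"tz":-0.015,"ax":0,"ay":0,"az":0,"jaw":-1},{"tx":0,"ty":0.020,"tz":-0.012,"ax":0,"ay":0,"az":0,"jaw":-1},{"tx":0,"ty":0.0217,"tz":-0.009,"ax":0,"ay":0,"az":0,"jaw":-1},{"tx":0,"ty":0.023,"tz":-0.0055,"ax":0,"ay":0,"az":0,"jaw":-1},{"tx":0,"ty":0.0235,"tz":-0.0018,"ax":0,"ay":0,"az":0,"jaw":-1},{"tx":0,"ty":0.0235,"tz":0.0018,"ax":0,"ay":0,"az":0,"jaw":-1},{"tx":0,"ty":0.023,"tz":0.0055,"ax":0,"ay":0,"az":0,"jaw":-1},{"tx":0,"ty":0,"tz":0,"ax":0,"ay":0,"az":0,"jaw":-1},{"tx":0,"ty":0,"tz":0,"ax":0,"ay":0,"az":0,"jaw":-1}]'
```

```text
time: 15.65
ee_pos: [0.454, -0.28, 0.1736]
tcp_rot: [179.9, -0.0, 2.3]
wrist_force: [-1.8, -4.0, 6.4]
opening: 0.008
grasp_force: 52.2
```

```bash
python3 -m handwheel '[{"tx":0,"ty":0.0217,"tz":0.009,"ax":0,"ay":0,"az":0,"jaw":-1},{"tx":0,"ty":0.020,"tz":0.0123,"ax":0,"ay":0,"az":0,"jaw":-1},{"tx":0,"ty":0.018,"tz":0.0153,"ax":0,"ay":0,"az":0,"jaw":-1},{"tx":0,"ty":0.0153,"tz":0.018,"ax":0,"ay":0,"az":0,"jaw":-1},{"tx":0,"ty":0.0123,"tz":0.020,"ax":0,"ay":0,"az":0,"jaw":-1},{"tx":0,"ty":0.009,"tz":0.0217,"ax":0,"ay":0,"az":0,"jaw":-1},{"tx":0,"ty":0.003,"tz":0.011,"ax":0,"ay":0,"az":0,"jaw":-1},{"tx":0,"ty":0.002,"tz":0.011,"ax":0,"ay":0,"az":0,"jaw":-1},{"tx":0,"ty":0,"tz":0,"ax":0,"ay":0,"az":0,"jaw":-1},{"tx":0,"ty":0,"tz":0,"ax":0,"ay":0,"az":0,"jaw":-1}]'
```

```text
time: 16.9
ee_pos: [0.4577, -0.3786, 0.0523]
tcp_rot: [-179.7, 0.1, 2.4]
wrist_force: [0.8, 10.7, -2.5]
opening: 0.0081
grasp_force: 48.8
```

```bash
python3 -m handwheel '[{"tx":0,"ty":0.001,"tz":0.007,"ax":0,"ay":0,"az":0,"jaw":-1},{"tx":0,"ty":0.001,"tz":0.007,"ax":0,"ay":0,"az":0,"jaw":-1},{"tx":0,"ty":0,"tz":0.005,"ax":0,"ay":0,"az":0,"jaw":-1},{"tx":0,"ty":0,"tz":0.003,"ax":0,"ay":0,"az":0,"jaw":-1},{"tx":0,"ty":0,"tz":0.001,"ax":0,"ay":0,"az":0,"jaw":-1},{"tx":0,"ty":0,"tz":0.001,"ax":0,"ay":0,"az":0,"jaw":-1},{"tx":0,"ty":0,"tz":0.001,"ax":0,"ay":0,"az":0,"jaw":-1},{"tx":0,"ty":0,"tz":0,"ax":0,"ay":0,"az":0,"jaw":-1},{"tx":0,"ty":0,"tz":0,"ax":0,"ay":0,"az":0,"jaw":-1},{"tx":0,"ty":0,"tz":0,"ax":0,"ay":0,"az":0,"jaw":-1}]'
```

```text
time: 18.15
ee_pos: [0.4583, -0.3799, 0.0347]
tcp_rot: [-179.8, -0.2, 2.4]
wrist_force: [-18.1, 30.5, 51.3]
opening: 0.0082
grasp_force: 54.2
```

Firm stop (51 N). Ease off, release, lift clear and look.

```bash
python3 -m handwheel '[{"tx":0,"ty":0,"tz":-0.005,"ax":0,"ay":0,"az":0,"jaw":-1},{"tx":0,"ty":0,"tz":0,"ax":0,"ay":0,"az":0,"jaw":-0.4},{"tx":0,"ty":0,"tz":0,"ax":0,"ay":0,"az":0,"jaw":-0.4},{"tx":0,"ty":0,"tz":0,"ax":0,"ay":0,"az":0,"jaw":-0.4},{"tx":0,"ty":0,"tz":-0.005,"ax":0,"ay":0,"az":0,"jaw":-0.4},{"tx":0,"ty":0,"tz":-0.02,"ax":0,"ay":0,"az":0,"jaw":-0.4},{"tx":0,"ty":0,"tz":-0.03,"ax":0,"ay":0,"az":0,"jaw":-0.4},{"tx":0,"ty":0,"tz":-0.04,"ax":0,"ay":0,"az":0,"jaw":-0.4},{"tx":0,"ty":0,"tz":-0.02,"ax":0,"ay":0,"az":0,"jaw":-0.4},{"tx":0,"ty":0,"tz":0,"ax":0,"ay":0,"az":0,"jaw":-0.4}]'
python3 look.py pics/w5.png -0.036 180
python3 - <<'E'
from h import *
c=optics.camera("side");im=c["color"][:,:,::-1];w=cv2.imread("pics/w5.png")
o=np.zeros((600,800,3),np.uint8);o[:360,:480]=cv2.resize(w,(480,360),interpolation=cv2.INTER_AREA)
o[:420,480:]=cv2.resize(im[140:260,275:365],(320,420),interpolation=cv2.INTER_CUBIC)
c=optics.camera("scene");o[360:,:300]=cv2.resize(c["color"][225:345,235:385,::-1],(300,240),interpolation=cv2.INTER_CUBIC)
cv2.imwrite("pics/c5.png",o)
E
```

```text
time: 19.4
ee_pos: [0.4587, -0.383, 0.1513]
tcp_rot: [179.9, -0.1, 2.3]
wrist_force: [-0.1, 0.4, -0.6]
opening: 0.0254
grasp_force: 0.0
[[316.3, 201.2], [315.9, 275.1]] [ 0.4587 -0.383   0.1513] [ 1.7987e+02 -1.4000e-01  2.3200e+00]
```

View pics/c5.png

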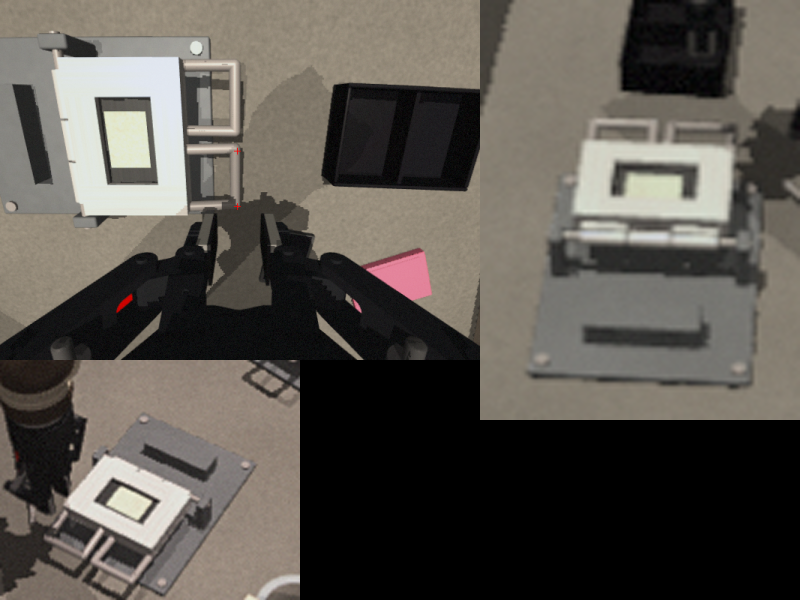

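The holder is over and shut, and the drive's underside shows through the window at c5 (127,140). The tray bar matches the 180° prediction. As a last check that it sits on its stop, I press the bar lightly with shut fingers.

```bash
python3 -m handwheel '[{"tx":0,"ty":0,"tz":0.02,"ax":0,"ay":0,"az":0,"jaw":-1},{"tx":0,"ty":0,"tz":0.025,"ax":0,"ay":0,"az":0,"jaw":-1},{"tx":0,"ty":0,"tz":0.025,"ax":0,"ay":0,"az":0,"jaw":-1},{"tx":0,"ty":0,"tz":0.015,"ax":0,"ay":0,"az":0,"jaw":-1},{"tx":0,"ty":0,"tz":0.006,"ax":0,"ay":0,"az":0,"jaw":-1},{"tx":0,"ty":0,"tz":0.004,"ax":0,"ay":0,"az":0,"jaw":-1},{"tx":0,"ty":0,"tz":0.002,"ax":0,"ay":0,"az":0,"jaw":-1},{"tx":0,"ty":0,"tz":0.002,"ax":0,"ay":0,"az":0,"jaw":-1},{"tx":0,"ty":0,"tz":0,"ax":0,"ay":0,"az":0,"jaw":-1},{"tx":0,"ty":0,"tz":0,"ax":0,"ay":0,"az":0,"jaw":-1}]'
python3 - <<'E'
from h import *
c=optics.camera("wrist");E=None
E
python3 - <<'E'
from h import *
print(telemetry.get_obs()["wrist_force"])
E
```

```text
time: 20.8
ee_pos: [0.4584, -0.3826, 0.0542]
tcp_rot: [179.9, -0.1, 2.3]
wrist_force: [-6.7, 7.2, 20.4]
opening: -0.0001
grasp_force: 10.5
[-8.34320437  6.58285411 21.86180094]
```

The stop is confirmed, with the bar top at about 0.055. Lift away and check the cover bar against its prediction.

```bash
python3 -m handwheel '[{"tx":0,"ty":0,"tz":-0.004,"ax":0,"ay":0,"az":0,"jaw":-1},{"tx":0,"ty":0,"tz":-0.01,"ax":0,"ay":0,"az":0,"jaw":-1},{"tx":0,"ty":0,"tz":-0.03,"ax":0,"ay":0,"az":0,"jaw":-1},{"tx":0,"ty":0,"tz":-0.03,"ax":0,"ay":0,"az":0,"jaw":-1},{"tx":0,"ty":0,"tz":-0.03,"ax":0,"ay":0,"az":0,"jaw":-1},{"tx":0,"ty":0,"tz":-0.03,"ax":0,"ay":0,"az":0,"jaw":-1},{"tx":0,"ty":0,"tz":0,"ax":0,"ay":0,"az":0,"jaw":-1},{"tx":0,"ty":0,"tz":0,"ax":0,"ay":0,"az":0,"jaw":-1},{"tx":0,"ty":0,"tz":0,"ax":0,"ay":0,"az":0,"jaw":-1},{"tx":0,"ty":0,"tz":0,"ax":0,"ay":0,"az":0,"jaw":-1}]'
python3 - <<'E'
from h import *
o=telemetry.get_obs();c=optics.camera("wrist");E=wristE(c,o);p=[.4862,-.2298,1.84]
im=np.ascontiguousarray(c["color"][:,:,::-1])
for a,col,s in ((180,(0,0,255),-.036),(180,(0,0,255),.036),(188,(255,0,0),.036)):
    for u in proj(c,leaf(p,[[s-.028,.15,0],[s+.028,.15,0]],a),E): cv2.drawMarker(im,tuple(int(round(v)) for v in u),col,cv2.MARKER_CROSS,7,1)
cv2.imwrite("pics/w6.png",cv2.resize(im[60:330,80:440],(800,600),interpolation=cv2.INTER_CUBIC))
E
```

```text
time: 22.1
ee_pos: [0.4578, -0.3821, 0.1836]
tcp_rot: [-179.9, 0.1, 2.3]
wrist_force: [0.0, -0.5, 0.6]
opening: -0.0001
grasp_force: 0.0
```

View pics/w6.png

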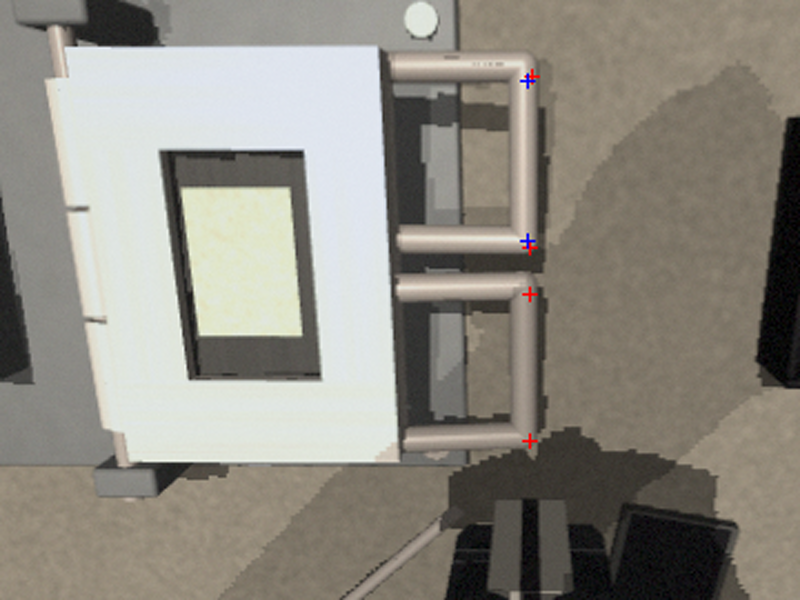

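The cover bar, at crop (523,66)-(523,239), has a span of 173 px. That fits shut (172 px) and not 8° open (161 px). The drive is inside, so I hand in.

```bash
python3 -c "
from workcell import workorder
print(workorder.job_done())"
```

```text
the job is handed in; nothing more can be done
None
```

I closed the loaded holder's cover over the drive, turned the holder over until it lay flat against its stop with the drive still shut inside, left the empty one untouched, and handed in at about 22 s.

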